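# Register a plaque and its name bar face to face on a print tray

## Task

Load the print tray for one pass of the flatbed printer. Slide the wide wooden plaque on the tray fully home against both steel fences, take the long name bar (not the short bar or the round coaster) from the sloped stock bin, lay it flat on the tray and slide it long face to long face against the plaque with its end against the side fence, so that no gap is left at any of these faces, and to finish press the bar squarely towards the plaque and back fence with a steady 12 N or so for about a second, then let go. Work gently by feel: do not drop or ram the wood (never push beyond 20 N), and leave the other blanks in their lanes and everything else on the table where it is.

Things in the scene. Friction and masses are not known exactly. Their poses are not given: they have to be found in the camera images.
- tray: Fixed aluminium print tray, a plate 260 (x) by 280 (y) by 8 mm; origin: centre of its underside, bed at z = 8 mm. Steel fences 16 mm wide, 14 mm above the bed: back fence on the +x edge (inner face x = +114 mm), side fence on the +y edge (inner face y = +124 mm), a relief gap at their corner; -x and -y edges open. Home centres: plaque (69, 44), name bar (1.5, 44) mm, long sides along tray y.
- tray_corner (a point): Point on the bed where the inner faces of the two fences would meet (tray x 114, y 124, z 8 mm). Axes as the tray's.
- plaque: Wide beech blank, 160 (its x) by 90 (its y) by 25 mm thick, 0.17 to 0.35 kg, too wide to grip. Starts flat on the tray, long side roughly along tray y (askew up to 0.28 rad), 29 to 75 mm short of home in tray x and y. Slides on the bed with moderate friction. Origin: centre of its underside. Either long side may go to the back fence.
- name_bar: Long narrow beech bar, 160 (its x) by 45 (its y) by 25 mm thick, 0.10 to 0.17 kg. Starts in one of the bin's three lanes, lying lengthwise down the slope. Origin: centre of its underside; its z axis points out of its top, square to the bin's sloping floor.
- bin: Fixed grey steel stock bin, 206 (x) by 300 mm (y), on a low stand. Origin: on the table under its centre. Its floor slopes 14 degrees, falling towards -x (the robot's side), 42 mm above the table at the centre. Three lanes side by side along y, 98 mm apart, 95 mm clear. Above the floor: dividers 8 mm, outer side walls 30 mm, front lip 16 mm, back wall 34 mm.
- short_bar: Short beech bar 100 by 45 by 25 mm in another lane of the bin, to be left there. Origin: centre of its underside.
- coaster: Round beech coaster, 84 mm across, 18 mm thick, in another lane of the bin, to be left there. Origin: centre of its underside.
- tape_roll: Bystander: roll of brown tape 104 mm across, 48 mm high, on the far side of the table. Origin: centre of its underside.
- stapler: Bystander: black stapler 140 by 36 by 50 mm, front left of the table. Origin: centre of its underside.
- marker: Bystander: thick black marker 133 mm long, 21 mm high, at the left. Origin: below its middle.
- mug: Bystander: white mug 82 mm across, 95 mm high, at the right. Origin: centre of its underside.
Not all that is in view belongs to the job. Leave any blue look-alike of the plaque alone.

How it is judged (in metres and radians):
On the way:
1. with both blanks home (within 3 mm), the name bar is pressed against the plaque with 3.5 to 20 N (part of a 12 N push is lost to friction) for 0.4 s (contact force between name_bar and plaque between 3.5 and 20 N and x of plaque in the frame of tray above 0.066 m and y of each of plaque, name_bar in the frame of tray above 0.041 m and x of name_bar in the frame of tray above -0.0015 m and z of name_bar in the frame of tray below 0.011 m), for 0.4 s.
At the end, for the whole second after the job is handed in: Both blanks flat and at rest on the bed: plaque within 2 mm of back and side fences; name bar's long face within 2 mm of the plaque's, its end within 2 mm of the side fence; all square within 0.025 rad (x of plaque in the frame of tray between 0.067 and 0.072 m and y of plaque in the frame of tray between 0.042 and 0.047 m and angle between the y axis of plaque and the x axis of tray, either way round below 0.025 rad and z of each of plaque, name_bar in the frame of tray below 0.011 m and x of name_bar in the frame of tray between -0.0015 and 0.0045 m and y of name_bar in the frame of tray between 0.042 and 0.047 m and angle between the x axis of name_bar and the x axis of plaque, either way round below 0.025 rad and horizontal distance between name_bar and plaque below 0.0695 m and linear speed of each of plaque, name_bar below 0.01 m/s); the robot touches nothing.
It fails at once if the plaque is rammed against the fences or tray (over 50 N) (contact force between plaque and tray above 50 N).
It fails at once if the name bar is rammed against the tray or the plaque (over 50 N) (contact force between name_bar and tray above 50 N or contact force between name_bar and plaque above 50 N).
It fails at once if the name bar is dropped: it nears the bed (20 mm or less) at over 0.5 m/s (z of name_bar in the frame of tray below 0.028 m and linear speed of name_bar above 0.5 m/s).
It fails at once if another blank in the bin is moved more than 25 mm (distance of any of short_bar, coaster from where it was at the start of the episode above 0.025 m).
It fails at once if a bystander on the table is moved more than 25 mm (distance of any of tape_roll, stapler, marker, mug from where it was at the start of the episode above 0.025 m).
It also fails if it takes over 70 s, if anything falls off the work surface, if the arm or the gripper's body presses on something with over 40 N, if the wrist force passes 120 N, or if a joint passes its speed limit or range.

## Robot

A 6-joint arm with a two-finger parallel gripper is mounted at the origin on the work surface. World frame = base frame: x ahead of the robot, y to its left, z up, the work surface at z = 0. Lengths are in m, angles in degrees, forces in N, time in s.
With the tool pointing down it reaches from about 0.25 to 0.725 m from the base axis. Payload 9.7 kg.
Tool frame: the origin (TCP) lies midway between the tips of the shut fingers; the grasp point (between the pads) lies 19 mm behind it; x points along the fingers, y is the direction in which the jaws open and shut, and the axes are right-handed (so a half turn about x gives the same grasp; the last joint's range is limited). The gripper opens to 85 mm and grips with 20 to 120 N. Pads are 22 mm wide; open, the fingers measure 114 mm over their backs; the gripper's body (76 mm by 85 mm) begins 54 mm behind the grasp point. The pads swing forward as they close: fully open they stand 13 mm farther back than shut.
Start: joints at [63.713, 4.979, 10.078, 95.1, 0, 90], TCP at [0.244, 0.493, 0.231] pointing down, gripper open.
Joint ranges: [-179.16, 179.16], [-48.56, 103.87], [-65.8, 70.77], [-126.05, 130.52], [-82.76, 87.17], [-180, 180]. Speed limits (degrees/s): [127.2, 127.2, 147.25, 180, 180, 180].

## Interface

Orientations are given as [roll, pitch, yaw] about the fixed x, y, z axes, in that order (R = Rz(yaw) Ry(pitch) Rx(roll)).
In Python, from workcell import bot, cams gives the robot as it stands.
- The arm moves only by the tool apply_moves, never from a script. Its argument "commands" is a list of rows, each a list of 5 numbers: the shift along the tool's x, y, z in m, then the turn about the tool's x in rad, then the opening, from -1 (shut) to 1 (fully open). In form: [[tx, ty, tz, roll, hand], ...]. A call has 1 to 12 rows; each row is the pose to reach, as a shift and turn from the pose measured when the call began, along the tool's axes at that moment; what a row does not reach only later rows make up. A row lasts 1/10 s, in which the tool goes at most 50 mm and 8.59 degrees, less where a joint would pass 70% of its speed; a pose out of reach is approached as far as the arm can. A call with a gripper value outside its range is refused whole. The fingers move at their own pace and stop on an object; "newtons" is the grip in N (left out, the last holds). Time passes only in rows, so rows that repeat a pose let the fingers close. It gives the time, the measured TCP pose, the force and the opening at its end, in the units of the state.
- bot.get_obs(): the state, without advancing time (a new reading comes with each control period).
- cams.camera(name): name is "scene" or "top" or "wrist"; returns a dict with "frame" (420x560x3 uint8, blue, green, red), "depth" (420x560 float32, m along the optical axis (not along the pixel's ray), 0 where there is no reading), "camera_matrix" (3x3 intrinsics, pixels), "R" (3x3) and "t" (3): a world point X has camera coordinates R X + t; the wrist camera has in their place "mount" (4x4, takes a point from camera to tool coordinates, whose origin is the TCP and whose axes are the tool frame's). Camera axes: x right, y down, z forward; pixel columns grow to the right and rows downward; lengths in m; the calibration is good to about 2 mm. A picture is of the moment at which its call begins: read the wrist's pose just before it.
- bot.job_done(): hands the job in, once; it reports no verdict.
Trained networks look in the newest picture that a camera, given by its name, has taken for a name from the list of things; names that differ only in an ending like _2 or _b are one class to them, and where a whole thing is asked for, a point or a joint stands for the part that bears it (a point fixed in the world has none). Each returns a list of dicts, best first, with "confidence" (0 to 1); they miss things now and then, are a little off and sometimes report something else, mostly with a low value. They report only what shows in the picture. A call takes as long as a camera call. They do not tell look-alikes from the thing itself.
- cams.spot_in(name, camera): "rect" ([left, top, right, bottom] in pixels, round what is visible of it).
The state is a dict: "time": time; "q": joint angles; "qd": joint speeds; "joint_efforts": joint torques, N m; "ee_pos": TCP position; "tcp_rot": TCP orientation; "wrist_force": force on the tool from outside, world axes, zero at the start; "torque": the same for the moment, N m; "opening": finger opening in m.
Only numpy, scipy, OpenCV 4.12 (cv2) and the standard library are available. Lean on these libraries where they do the work, as an engineer would, in place of code of your own. Each camera call takes 0.05 s, during which the arm holds its last target. There are 200 camera calls.

## Working session

There is one attempt and no reset: what is moved stays moved. The work goes in short steps, Python scripts to look and compute and a tool call to move; the robot and the scene stay as the last step left them, time stands still between calls to the robot, and variables do not carry over. Pictures are saved under pics/ and viewed, about 8 in all and at most 12, crops included, and the job is handed in when it is done.

Besides the shell and the picture viewer there is one more tool, called after "Emit:" as a command line: name --pt "numbers of a row" for each row, then --argument value for the rest. apply_moves: Moves the arm, as the interface text tells. Its arguments: {"type":"object","properties":{"commands":{"type":"array"},"newtons":{"type":"number"}},"required":["commands"]}

```bash
ls; mkdir -p pics
python3 - <<'E'
from workcell import bot,cams
import cv2,numpy as np,pickle
o=bot.get_obs(); print({k:np.round(v,3) for k,v in o.items()})
d={}
for c in ["scene","top"]:
    f=cams.camera(c); d[c]=f; cv2.imwrite(f"pics/{c}0.png",f["frame"])
    for n in ["tray","plaque","name_bar","bin","short_bar","coaster","mug"]:
        print(c,n,[(np.round(r["rect"]).tolist(),round(r["confidence"],2)) for r in cams.spot_in(n,c)[:3]])
    print(c,"cam pos",(-f["R"].T@f["t"]).round(3))
pickle.dump(d,open("d.pkl","wb"))
E
```

```text
pics
{'time': np.float64(0.0), 'q': array([63.713,  5.014, 10.033, 95.101,  0.   , 89.998]), 'qd': array([ 0.05 ,  0.052, -0.027,  0.087, -0.026, -0.009]), 'joint_efforts': array([-4.0000e-03, -5.2039e+01,  4.6480e+01,  1.6000e-02, -0.0000e+00,
       -0.0000e+00]), 'ee_pos': array([0.243, 0.493, 0.231]), 'tcp_rot': array([ -90.206,   89.918, -116.491]), 'wrist_force': array([-0.547,  0.44 , -0.463]), 'torque': array([-0.015, -0.037, -0.023]), 'opening': np.float64(0.086)}
scene tray [([280.0, 225.0, 424.0, 315.0], 0.73)]
scene plaque [([301.0, 240.0, 369.0, 280.0], 0.8), ([261.0, 160.0, 295.0, 191.0], 0.79), ([427.0, 256.0, 476.0, 285.0], 0.24)]
scene name_bar [([180.0, 182.0, 225.0, 198.0], 0.75), ([230.0, 205.0, 258.0, 216.0], 0.44)]
scene bin [([163.0, 178.0, 277.0, 246.0], 0.83), ([232.0, 202.0, 259.0, 217.0], 0.47)]
scene short_bar [([298.0, 239.0, 370.0, 279.0], 0.68), ([208.0, 194.0, 238.0, 208.0], 0.56)]
scene coaster [([230.0, 206.0, 258.0, 218.0], 0.7)]
scene mug [([156.0, 149.0, 185.0, 184.0], 0.67), ([284.0, 224.0, 424.0, 311.0], 0.6), ([394.0, 209.0, 422.0, 250.0], 0.35)]
scene cam pos [1.464 0.688 0.802]
top tray [([145.0, 166.0, 244.0, 255.0], 0.55)]
top plaque [([180.0, 179.0, 236.0, 213.0], 0.84), ([318.0, 270.0, 365.0, 322.0], 0.82)]
top name_bar [([358.0, 175.0, 380.0, 228.0], 0.9), ([178.0, 180.0, 233.0, 214.0], 0.43)]
top bin []
top short_bar [([333.0, 185.0, 349.0, 217.0], 0.7), ([360.0, 174.0, 379.0, 227.0], 0.51)]
top coaster [([294.0, 186.0, 323.0, 209.0], 0.72), ([416.0, 204.0, 462.0, 234.0], 0.36), ([181.0, 183.0, 231.0, 213.0], 0.29)]
top mug [([417.0, 206.0, 461.0, 235.0], 0.93)]
top cam pos [ 0.28  -0.022  1.5  ]
```

Run:
```python
import cv2,numpy as np,pickle
d=pickle.load(open("d.pkl","rb"))
t=d["top"]["frame"]
cv2.imwrite("pics/topcrop.png",cv2.resize(t[140:340,130:480],None,fx=2.28,fy=2.28,interpolation=cv2.INTER_CUBIC))
```

```text
(no output)
```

View pics/topcrop.png

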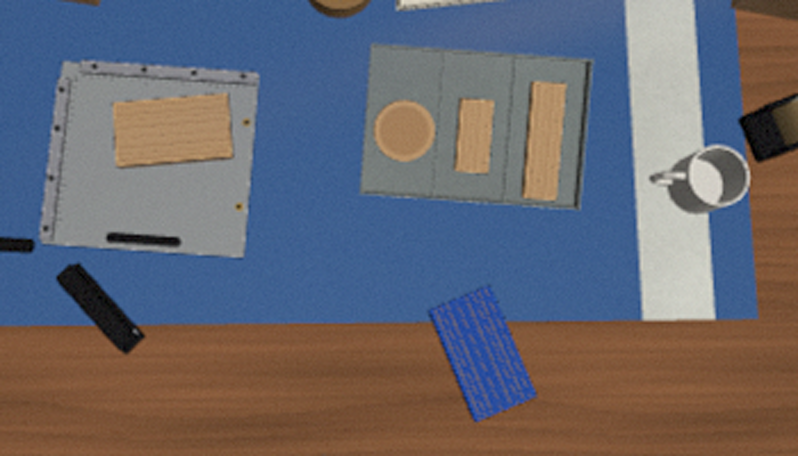

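View pics/scene0.png

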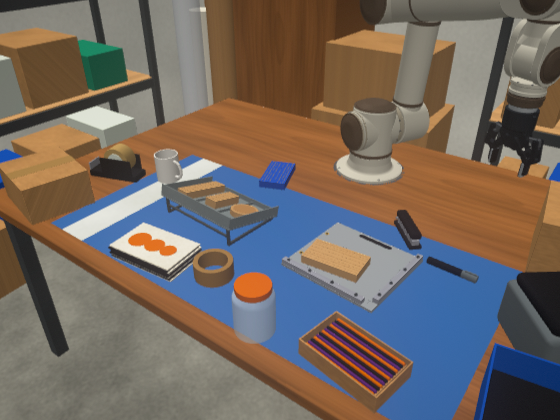

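The top crop shows the tray at left, with its back fence at the top edge and side fence at the left edge. The wooden plaque is at about (172,130). The bin lanes hold, left to right, the coaster (405,130), the short bar (475,135) and the long bar (545,140). The long bar is the name bar: it is clearly longer than the short one. The blue plaque at (482,353) is the decoy. The scene view agrees.

```bash
cat > h.py <<'E'
import cv2,numpy as np
from scipy.spatial.transform import Rotation as Ro
def toworld(f,uv,z,R=None,t=None):
    "pixels -> world at height z"
    R=f["R"] if R is None else R; t=f["t"] if t is None else t
    uv=np.atleast_2d(uv).astype(float); K=f["camera_matrix"]
    r=np.c_[uv,np.ones(len(uv))]@np.linalg.inv(K).T@R
    c=-R.T@t
    return c+r*((z-c[2])/r[:,2])[:,None]
def cloud(f,R=None,t=None):
    R=f["R"] if R is None else R; t=f["t"] if t is None else t
    d=f["depth"]; v,u=np.mgrid[:d.shape[0],:d.shape[1]]
    p=np.dstack([u,v,np.ones_like(u)])@np.linalg.inv(f["camera_matrix"]).T*d[...,None]
    return (p-t)@R
def wood(f):
    h=cv2.cvtColor(f["frame"],cv2.COLOR_BGR2HSV)
    return cv2.inRange(h,(5,60,90),(25,255,255))
def rect(mask,f,z,R=None,t=None):
    "largest blob -> world min-area rect at height z: centre, sizes, long-axis angle (deg)"
    c=max(cv2.findContours(mask,cv2.RETR_EXTERNAL,cv2.CHAIN_APPROX_NONE)[0],key=cv2.contourArea)
    w=toworld(f,c[:,0],z,R,t)[:,:2]
    (cx,cy),(a,b),_=q=cv2.minAreaRect((w*1000).astype(np.float32))
    p=cv2.boxPoints(q); e=max(p[1]-p[0],p[2]-p[1],key=np.linalg.norm)
    return (round(cx,1),round(cy,1)),(round(a,1),round(b,1)),round(float(np.degrees(np.arctan2(e[1],e[0]))),2)
def wristRt(f,o):
    T=np.eye(4); T[:3,:3]=Ro.from_euler("xyz",o["tcp_rot"],degrees=True).as_matrix(); T[:3,3]=o["ee_pos"]
    M=np.linalg.inv(T@f["mount"]); return M[:3,:3],M[:3,3]
E
python3 - <<'E'
import pickle
from h import *
f=pickle.load(open("d.pkl","rb"))["top"]
def m(l,t,r,b):
    z=np.zeros((420,560),np.uint8); z[t:b,l:r]=wood(f)[t:b,l:r]; return z
print("plaque",rect(m(172,172,242,220),f,.033))
W=cloud(f)
for n,b in dict(name=(355,170,384,232),short=(328,180,352,222),coaster=(290,180,326,212)).items():
    k=cv2.erode(m(*b),np.ones((3,3)))>0; p=W[k]; c=p.mean(0); u=np.linalg.svd(p-c)[2]
    print(n,c.round(4),"z/x slope",u[2].round(3),rect(m(*b),f,c[2]))
cr=np.array([[65,62],[259,72],[244,258],[41,243]])/2.28+[130,140]
print("tray corners",toworld(f,cr,[.022]*4 if 0 else .015).round(3).tolist())
print("slot z",W[int(240/2.28+140),int(145/2.28+130)],"bed",W[int(215/2.28+140),int(145/2.28+130)])
R0=Ro.from_euler("xyz",[-90.206,89.918,-116.491],degrees=True).as_matrix(); print(R0.round(3))
E
```

```text
plaque ((563.4, 198.0), (92.0, 160.3), -85.47)
name [ 0.5391 -0.3102  0.065 ] z/x slope [-0.123 -0.976  0.181] ((540.1, -310.6), (47.2, 163.9), -7.19)
short [ 0.5463 -0.2149  0.0664] z/x slope [ 0.111  0.987 -0.115] ((546.5, -215.3), (46.8, 102.5), -6.03)
coaster [ 0.5551 -0.1208  0.062 ] z/x slope [-0.974  0.118 -0.192] ((554.8, -121.3), (80.7, 82.2), -0.79)
tray corners [[0.665, 0.353, 0.015], [0.648, 0.079, 0.015], [0.386, 0.098, 0.015], [0.409, 0.377, 0.015]]
slot z [0.41319595 0.23703936 0.00978288] bed [0.44874102 0.23904386 0.00289907]
[[-0.001  0.443  0.897]
 [-0.001  0.897 -0.443]
 [-1.    -0.001 -0.   ]]
```

Emit:
apply_moves --pt "0 -0.02 0.035 -0.04 1" --pt "-0.005 -0.04 0.075 -0.08 1" --pt "-0.01 -0.06 0.115 -0.13 1" --pt "-0.01 -0.085 0.155 -0.18 1" --pt "-0.02 -0.105 0.195 -0.23 1" --pt "-0.02 -0.125 0.235 -0.28 1" --pt "-0.02 -0.15 0.275 -0.33 1" --pt "-0.02 -0.171 0.315 -0.382 1" --pt "-0.02 -0.171 0.315 -0.382 1" --pt "-0.02 -0.171 0.315 -0.382 1"

```text
time: 1.8
ee_pos: [0.4507, 0.1995, 0.2512]
tcp_rot: [157.5, 90.0, 152.9]
wrist_force: [0.1, 0.6, 0.9]
opening: 0.0851
```

```bash
cat >> h.py <<'E'
def snap(name,png=None):
    from workcell import bot,cams
    o=bot.get_obs(); f=cams.camera(name)
    if name=="wrist": f["R"],f["t"]=wristRt(f,o)
    if png: cv2.imwrite(png,f["frame"])
    return f,o
def delta(o,xyz,tooly_deg):
    "tool-frame shift and roll to reach world TCP xyz with tool y at this world yaw"
    R=Ro.from_euler("xyz",o["tcp_rot"],degrees=True).as_matrix()
    a=np.degrees(np.arctan2(R[1,1],R[0,1])); r=-((tooly_deg-a+180)%360-180)
    return (R.T@(np.array(xyz)-o["ee_pos"])).round(4).tolist(),round(float(np.radians(r)),4),"tooly now %.2f"%a
E
python3 - <<'E'
from h import *; import pickle
f,o=snap("wrist","pics/w1.png"); pickle.dump((f,o),open("w1.pkl","wb"))
print(o["ee_pos"],o["q"],o["wrist_force"],o["opening"],delta(o,[.45,.2,.25],85.6)); print(f["mount"].round(3),f["camera_matrix"])
E
```

```text
[0.45065112 0.19948658 0.2512107 ] [ 2.38692640e+01 -2.35815382e+00  4.83378529e+00  9.72030750e+01
  1.37223540e-02  2.84393457e+01] [0.10662293 0.57635145 0.88063751] 0.08505314169057424 ([0.0012, 0.0005, -0.0007], -0.003, 'tooly now 85.43')
[[ 0.    -0.29   0.957 -0.144]
 [ 1.     0.001  0.     0.001]
 [-0.001  0.957  0.29  -0.074]
 [ 0.     0.     0.     1.   ]] [[311.42865824   0.         278.30117706]
 [  0.         311.42865824 216.30111303]
 [  0.           0.           1.        ]]
```

View pics/w1.png

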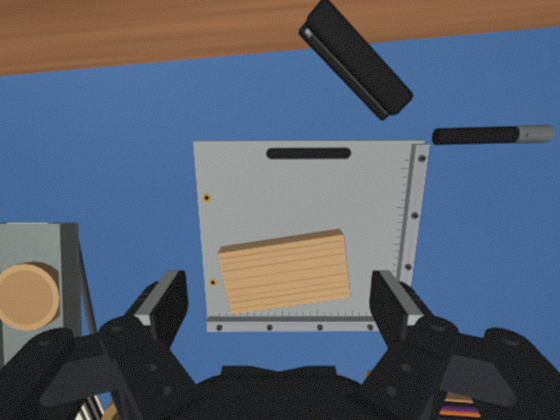

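The wrist view shows the tray almost square with the tool. The back fence is at the bottom (rows 318-330), the side fence at the right (cols 400-428), and the plaque at (285,270).

Run:
```python
from h import *; import pickle
f,o=pickle.load(open("w1.pkl","rb"))
for n,uv,z in [("front-left bed",(194.5,142),.008),("front-right fence top",(427,144),.022),("back-left fence top",(207,331),.022),("front-mid",(300,142),.008),("back fence inner top L",(207,319),.022),("back inner top R",(340,319),.022),("side inner top F",(414,146),.022),("side inner top B",(404,270),.022)]:
    print(n,toworld(f,uv,z,f["R"],f["t"]).round(4)[0])
h=cv2.cvtColor(f["frame"],cv2.COLOR_BGR2HSV)
m=cv2.inRange(h,(0,0,60),(180,70,255)); 
# subpixel edge of front (row) & left (col)
g=cv2.cvtColor(f["frame"],cv2.COLOR_BGR2GRAY).astype(int); s=f["frame"][...,2].astype(int)
pts=[(c,130+np.argmax(np.diff(s[130:155,c]))+.5) for c in range(200,395,5)]
a=np.polyfit(*zip(*pts),1); P=toworld(f,[(200,np.polyval(a,200)),(395,np.polyval(a,395))],.008); print("front edge",P.round(4),"ang",np.degrees(np.arctan2(*(P[1]-P[0])[1::-1])))
pts=[(r,185+np.argmax(np.diff(s[r,185:225]))+.5) for r in range(150,310,5)]
a=np.polyfit(*zip(*pts),1); P=toworld(f,[(np.polyval(a,150),150),(np.polyval(a,310),310)],.008); print("left edge",P.round(4),"ang",np.degrees(np.arctan2(*(P[1]-P[0])[1::-1])))
w=wood(f); w[:220]=0; w[:,:212]=0; w[316:]=0; w[:,365:]=0
# top face only: drop the darker front side via depth
Z=cloud(f)[...,2]; w[abs(Z-.033)>.006]=0; print(np.unique(w,return_counts=True),np.median(Z[250:290,240:330]),np.median(Z[170:210,220:380])); print("plaque",rect(w,f,.033))
```

```text
front-left bed [0.3925 0.1036 0.008 ]
front-right fence top [0.4155 0.3779 0.022 ]
back-left fence top [0.6503 0.0844 0.022 ]
front-mid [0.4025 0.2309 0.008 ]
back fence inner top L [0.6309 0.0872 0.022 ]
back inner top R [0.6453 0.2715 0.022 ]
side inner top F [0.4166 0.3629 0.022 ]
side inner top B [0.5767 0.3573 0.022 ]
front edge [[0.3915 0.1104 0.008 ]
 [0.4091 0.3455 0.008 ]] ang 85.70022178016113
left edge [[0.4018 0.1012 0.008 ]
 [0.6253 0.0816 0.008 ]] ang -5.005575167946249
(array([  0, 255], dtype=uint8), array([227213,   7987])) 0.03428000728473678 0.009213963515398445
plaque ((565.3, 200.0), (92.9, 159.7), -85.27)
```

Emit:
apply_moves --pt "0.03 0 0 0 1" --pt "0.07 0 0 0 1" --pt "0.11 0 0 0 1" --pt "0.15 0 0 0 1" --pt "0.185 0 0 0 1" --pt "0.21 0 0 0 1" --pt "0.23 0 0 0 1" --pt "0.24 0 0 0 1" --pt "0.246 0 0 0 1" --pt "0.246 0 0 0 1"

```text
time: 2.85
ee_pos: [0.4499, 0.2009, 0.0053]
tcp_rot: [154.4, 90.0, 150.0]
wrist_force: [0.0, 0.1, -0.0]
opening: 0.0852
```

Emit:
apply_moves --pt "0 0 0.01 0 1" --pt "0 0 0.02 0 1" --pt "0 0 0.03 0 1" --pt "0 0 0.037 0 1" --pt "0 0 0.043 0 1" --pt "0 0 0.049 0 1" --pt "0 0 0.054 0 1" --pt "0 0 0.058 0 1" --pt "0 0 0.062 0 1" --pt "0 0 0.066 0 1" --pt "0 0 0.07 0 1" --pt "0 0 0.07 0 1"

```text
time: 4.05
ee_pos: [0.5202, 0.1954, 0.0053]
tcp_rot: [39.3, 90.0, 34.9]
wrist_force: [-0.4, -0.4, 0.1]
opening: 0.0858
```

Run:
```python
from h import *
f,o=snap("wrist","pics/w2.png"); print(o["ee_pos"],o["wrist_force"],o["torque"])
f,o=snap("top"); w=wood(f); m=np.zeros_like(w); m[150:260,140:250]=w[150:260,140:250]; print(rect(m,f,.033))
```

```text
[0.52018945 0.19544111 0.00527148] [-0.44374367 -0.36330033  0.06347962] [0.00798802 0.02723968 0.01826626]
((575.1, 150.9), (79.4, 90.2), -0.4)
```

View pics/w2.png

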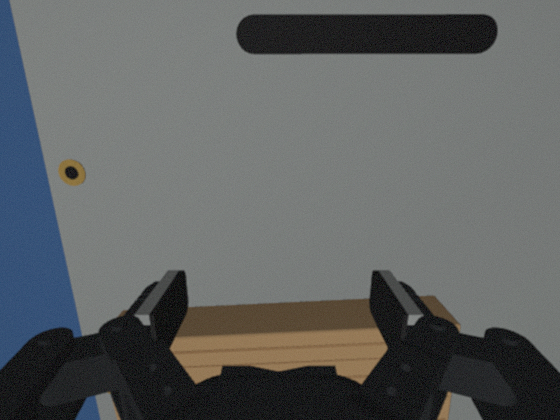

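The wrist view shows the fingers at the plaque's -x face (rows 300-335). The plaque is nearly square with them, and the force is small.

Emit:
apply_moves --pt "0 0 0.002 0 1" --pt "0 0 0.004 0 1" --pt "0 0 0.006 0 1" --pt "0 0 0.008 0 1" --pt "0 0 0.01 0 1" --pt "0 0 0.012 0 1" --pt "0 0 0.014 0 1"

```text
time: 4.85
ee_pos: [0.5339, 0.1943, 0.0053]
tcp_rot: [-161.3, 90.0, -165.7]
wrist_force: [-3.2, -0.2, -0.1]
opening: 0.0854
```

Emit:
apply_moves --pt "0 0 0.001 0 1" --pt "0 0 0.002 0 1" --pt "0 0 0.003 0 1" --pt "0 0 0.004 0 1"

```text
time: 5.25
ee_pos: [0.5379, 0.1939, 0.0053]
tcp_rot: [-157.5, 90.0, -161.9]
wrist_force: [-1.6, 0.2, 0.4]
opening: 0.0856
```

Emit:
apply_moves --pt "0 0 0.001 0 1" --pt "0 0 0.002 0 1" --pt "0 0 0.003 0 1"

```text
time: 5.55
ee_pos: [0.5408, 0.1937, 0.0053]
tcp_rot: [-164.9, 90.0, -169.3]
wrist_force: [-8.9, -0.5, 4.7]
opening: 0.0855
```

Emit:
apply_moves --pt "0 0 0.001 0 1" --pt "0 0 0.002 0 1"

```text
time: 5.75
ee_pos: [0.5408, 0.1936, 0.0053]
tcp_rot: [-176.8, 89.7, 178.8]
wrist_force: [-18.0, 0.5, 11.1]
opening: 0.0853
```

Emit:
apply_moves --pt "0 0 0.001 0 1" --pt "0 0 0.002 0 1"

```text
time: 5.95
ee_pos: [0.5408, 0.1936, 0.0053]
tcp_rot: [-178.2, 89.5, 177.4]
wrist_force: [-19.9, 0.1, 11.3]
opening: 0.085
```

Emit:
apply_moves --pt "0 0 -0.008 0 1" --pt "-0.02 0 -0.015 0 1" --pt "-0.05 0 -0.015 0 1" --pt "-0.07 -0.03 0 0 0.5" --pt "-0.07 -0.07 0.02 0 0" --pt "-0.07 -0.11 0.04 0 -1" --pt "-0.07 -0.13 0.05 0 -1" --pt "-0.07 -0.143 0.055 0 -1" --pt "-0.04 -0.143 0.055 0 -1" --pt "-0.01 -0.143 0.055 0 -1" --pt "0.007 -0.143 0.055 0 -1" --pt "0.009 -0.143 0.055 0 -1"

```text
time: 7.15
ee_pos: [0.5838, 0.047, -0.0001]
tcp_rot: [-174.2, 89.5, -178.6]
wrist_force: [-25.1, -3.0, 51.2]
opening: -0.0002
```

Run:
```python
from h import *
f,o=snap("wrist","pics/w3.png"); print(o["ee_pos"],o["wrist_force"],o["opening"],delta(o,o["ee_pos"],85.5))
f,o=snap("top","pics/t3.png"); w=wood(f); m=np.zeros_like(w); m[150:260,140:250]=w[150:260,140:250]; print(rect(m,f,.033))
```

```text
[ 5.83812945e-01  4.70168826e-02 -1.45850881e-04] [-25.05387988  -2.96102     51.23019179] -0.00021903433465350177 ([0.0, 0.0, 0.0], 0.0027, 'tooly now 85.65')
((595.0, 200.7), (135.8, 91.1), 85.6)
```

View pics/w3.png

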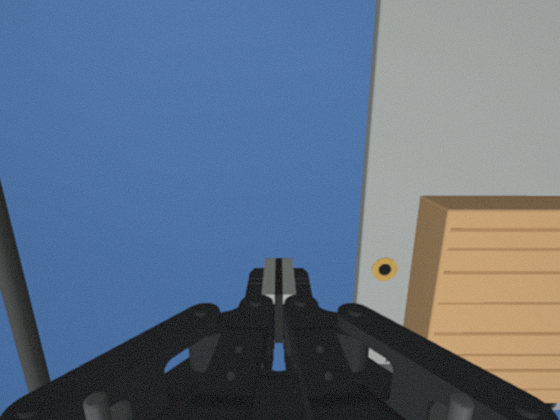

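I got the vertical sign wrong and the tips pressed the table with about 51 N; I am lifting off now. The picture shows the plaque flush at right, with its end face at about cols 405-445, and clear mat ahead of the fingers.

Emit:
apply_moves --pt "-0.007 0 0 0 -1" --pt "-0.015 0 0 0 -1" --pt "-0.015 0 0 0 -1"

```text
time: 7.55
ee_pos: [0.5847, 0.0474, 0.0162]
tcp_rot: [-174.6, 89.7, -178.9]
wrist_force: [1.4, 0.2, -0.1]
opening: 0.0002
```

Run:
```python
from h import *
f,o=snap("wrist"); print(o["ee_pos"],o["wrist_force"],delta(o,o["ee_pos"],85.5))
w=wood(f); c=toworld(f,[(443,210),(437,330),(420,197)],.033).round(4); print(c)
s=np.array([.530,.230]); u=np.array([.9969,-.0785]); v=np.array([.0785,.9969])
print([(round((p[:2]-s)@u,4),round((p[:2]-s)@v,4)) for p in list(c)+[o["ee_pos"]]])
```

```text
[0.58472506 0.04742987 0.01617324] [ 1.42798418  0.1852263  -0.06018505] ([0.0, 0.0, 0.0], 0.0031, 'tooly now 85.68')
[[0.5522 0.1212 0.033 ]
 [0.6119 0.1228 0.033 ]
 [0.5458 0.1111 0.033 ]]
[(np.float64(0.0307), np.float64(-0.1067)), (np.float64(0.0901), np.float64(-0.1004)), (np.float64(0.0251), np.float64(-0.1173)), (np.float64(0.0689), np.float64(-0.1777))]
```

Emit:
apply_moves --pt "0 0.015 0 0 -1" --pt "0 0.03 0 0 -1" --pt "0 0.042 0 0 -1" --pt "0 0.05 0 0 -1" --pt "0 0.055 0 0 -1" --pt "0 0.06 0 0 -1" --pt "0 0.065 0 0 -1" --pt "0 0.07 0 0 -1" --pt "0 0.075 0 0 -1" --pt "0 0.08 0 0 -1" --pt "0 0.085 0 0 -1" --pt "0 0.09 0 0 -1"

```text
time: 8.8
ee_pos: [0.5912, 0.1375, 0.0152]
tcp_rot: [-173.8, 89.6, -178.1]
wrist_force: [-1.0, -1.6, -1.1]
opening: -0.0002
```

Emit:
apply_moves --pt "0 0.004 0 0 -1" --pt "0 0.008 0 0 -1" --pt "0 0.012 0 0 -1" --pt "0 0.016 0 0 -1" --pt "0 0.02 0 0 -1" --pt "0 0.022 0 0 -1"

```text
time: 9.4
ee_pos: [0.5928, 0.1598, 0.0152]
tcp_rot: [-174.2, 89.6, -178.5]
wrist_force: [0.3, -1.8, -1.3]
opening: 0.0002
```

Run:
```python
from h import *
f,o=snap("top"); print(o["ee_pos"],o["wrist_force"]); w=wood(f); m=np.zeros_like(w); m[150:260,140:250]=w[150:260,140:250]; m=cv2.morphologyEx(m,cv2.MORPH_OPEN,np.ones((3,3)))
c=max(cv2.findContours(m,cv2.RETR_EXTERNAL,cv2.CHAIN_APPROX_NONE)[0],key=cv2.contourArea)[:,0]
P=(toworld(f,c,.033)[:,:2]-[.53,.23])@np.array([[.9969,.0785],[-.0785,.9969]]); print("tray extents",P.min(0),P.max(0)); print(rect(m,f,.033))
```

```text
[0.59284289 0.15981202 0.0152136 ] [ 0.25819272 -1.75777239 -1.30158501]
tray extents [0.02126169 0.03975035] [0.11143763 0.10834443]
((601.9, 300.9), (66.9, 90.7), -0.39)
```

Emit:
apply_moves --pt "0 0.002 0 0 -1" --pt "0 0.004 0 0 -1" --pt "0 0.006 0 0 -1" --pt "0 0.008 0 0 -1"

```text
time: 9.85
ee_pos: [0.5935, 0.168, 0.0153]
tcp_rot: [-175.3, 89.6, -179.6]
wrist_force: [-0.6, -1.8, -0.9]
opening: 0.0002
```

Emit:
apply_moves --pt "0 0.001 0 0 -1" --pt "0 0.002 0 0 -1" --pt "0 0.003 0 0 -1"

```text
time: 10.15
ee_pos: [0.5937, 0.1711, 0.0153]
tcp_rot: [-174.9, 89.6, -179.3]
wrist_force: [-0.6, -1.8, -0.3]
opening: -0.0002
```

Emit:
apply_moves --pt "0 0.001 0 0 -1" --pt "0 0.002 0 0 -1"

```text
time: 10.35
ee_pos: [0.5939, 0.1731, 0.0153]
tcp_rot: [-174.9, 89.6, -179.2]
wrist_force: [-0.2, -2.4, -0.5]
opening: 0.0001
```

Emit:
apply_moves --pt "0 0.001 0 0 -1" --pt "0 0.002 0 0 -1"

```text
time: 10.55
ee_pos: [0.5941, 0.1752, 0.0153]
tcp_rot: [-175.0, 89.6, -179.3]
wrist_force: [-0.8, -2.0, -0.4]
opening: -0.0002
```

Emit:
apply_moves --pt "0 0.001 0 0 -1" --pt "0 0.002 0 0 -1"

```text
time: 10.75
ee_pos: [0.5941, 0.1755, 0.0153]
tcp_rot: [-149.4, 89.5, -153.8]
wrist_force: [-1.7, -15.0, 2.6]
opening: -0.0001
```

Emit:
apply_moves --pt "0 0.001 0 0 -1" --pt "0 0.0015 0 0 -1"

```text
time: 10.95
ee_pos: [0.5941, 0.1754, 0.0153]
tcp_rot: [-134.3, 89.4, -138.8]
wrist_force: [-2.0, -11.6, 3.1]
opening: 0.0001
```

Emit:
apply_moves --pt "0 -0.01 0 0 -1" --pt "-0.03 -0.02 0 0 -1" --pt "-0.07 -0.02 0 0 -1" --pt "-0.12 -0.02 0 0 -1" --pt "-0.17 -0.04 0 0 0" --pt "-0.2 -0.08 0 0 1" --pt "-0.23 -0.12 -0.01 0 1" --pt "-0.235 -0.16 -0.02 0.01 1" --pt "-0.235 -0.2 -0.03 0.02 1" --pt "-0.235 -0.24 -0.04 0.03 1" --pt "-0.235 -0.28 -0.05 0.04 1" --pt "-0.235 -0.31 -0.06 0.047 1"

```text
time: 12.15
ee_pos: [0.5112, -0.1294, 0.2533]
tcp_rot: [-127.3, 89.5, -134.5]
wrist_force: [0.5, -0.2, 0.9]
opening: 0.0857
```

Run:
```python
from h import *
f,o=snap("top"); print(o["ee_pos"],o["wrist_force"],delta(o,[.53,-.31,.25],82.8)); w=wood(f); m=np.zeros_like(w); m[150:260,140:250]=w[150:260,140:250]; m=cv2.morphologyEx(m,cv2.MORPH_OPEN,np.ones((3,3)))
print(rect(m,f,.033))
```

```text
[ 0.51123616 -0.12942221  0.25331822] [ 0.47808156 -0.20866822  0.89077204] ([0.0044, -0.1768, 0.0413], -0.0001, 'tooly now 82.80')
((599.9, 267.8), (161.8, 90.8), 85.59)
```

Emit:
apply_moves --pt "0.0 -0.04 0.01 0 1" --pt "0.004 -0.08 0.02 0 1" --pt "0.004 -0.12 0.03 0 1" --pt "0.004 -0.15 0.038 0 1" --pt "0.004 -0.17 0.041 0 1" --pt "0.004 -0.177 0.041 0 1" --pt "0.004 -0.177 0.041 0 1"

```text
time: 12.9
ee_pos: [0.5278, -0.3135, 0.2508]
tcp_rot: [-125.0, 89.4, -132.3]
wrist_force: [0.3, -0.0, -0.5]
opening: 0.0853
```

Run:
```python
from h import *
f,o=snap("wrist","pics/w4.png"); print(o["ee_pos"],o["q"]); W=cloud(f)
w=cv2.morphologyEx(wood(f),cv2.MORPH_OPEN,np.ones((5,5)))
n,l,s,c=cv2.connectedComponentsWithStats(w)
for i in range(1,n):
    if s[i,4]>800:
        k=cv2.erode((l==i).astype(np.uint8),np.ones((5,5)))>0; p=W[k]; q=p.mean(0); u=np.linalg.svd(p-q,full_matrices=False)[2]
        print(s[i],c[i].round(),q.round(4),u[0].round(3),u[2].round(3),rect((l==i).astype(np.uint8),f,q[2]))
```

```text
[ 0.52779004 -0.31348114  0.25079028] [-30.4433623   14.80340164  23.47633774  98.79310605  -0.5704751
 -23.0544526 ]
[   0   53   33  169 2815] [ 10. 140.] [ 0.4323 -0.6376  0.0026] [ 0.889 -0.449 -0.091] [ 0.283  0.695 -0.661] ((441.3, -631.5), (38.8, 208.8), -21.68)
[ 259  132   47  147 5948] [282. 204.] [ 0.5398 -0.3107  0.0658] [ 0.968 -0.076  0.241] [ 0.08   0.997 -0.01 ] ((545.6, -310.4), (46.4, 164.9), -5.46)
[ 345  155   48   93 4112] [368. 201.] [ 0.5475 -0.2179  0.0658] [ 0.974 -0.067  0.214] [ 0.006 -0.946 -0.323] ((550.0, -217.2), (50.1, 104.3), -1.74)
[ 412  160   82   75 4859] [453. 197.] [ 0.5567 -0.1239  0.0588] [ 0.215  0.785 -0.581] [-0.131  0.613  0.78 ] ((557.7, -124.1), (90.5, 83.5), 82.87)
[   0  256   97   89 5525] [ 46. 305.] [ 0.6614 -0.6721  0.0035] [ 0.415 -0.837 -0.358] [ 0.357 -0.212  0.91 ] ((656.7, -684.0), (126.3, 156.5), -87.73)
```

View pics/w4.png

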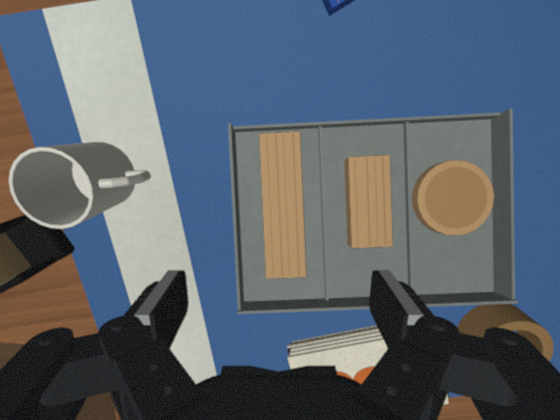

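The wrist view shows the name bar in the lane nearest the mug (cols 260-305, rows 132-278), then the short bar at (368,201) and the coaster at (453,197). The 160 x 45 mm bar is the one I want. The lane is narrow, so I'll go in with the jaws about 58 mm open.

Run:
```python
from h import *
from workcell import bot
o=bot.get_obs(); print(delta(o,[.5425,-.3095,.12],84.5))
import cv2
g=cv2.imread("pics/w4.png"); cv2.imwrite("pics/w4c.png",cv2.resize(g[110:320,220:420],None,fx=2.8,fy=2.8))
```

```text
([0.1309, 0.0061, 0.0148], -0.0322, 'tooly now 82.66')
```

View pics/w4c.png

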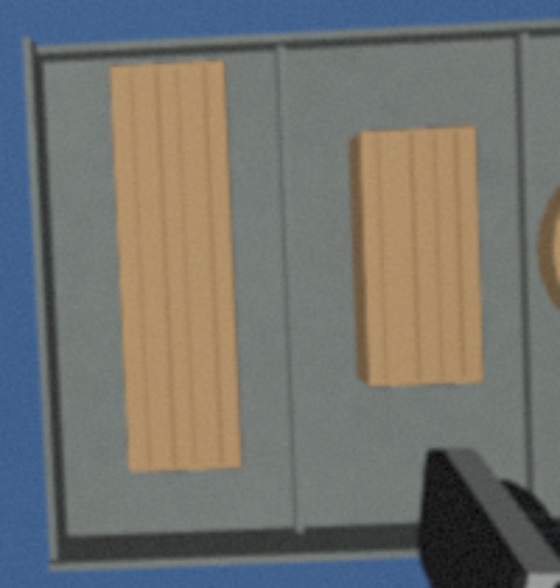

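The crop confirms it: the long bar sits mid-lane, with about 24 mm clear to the outer wall and about 20 mm to the divider.

Emit:
apply_moves --pt "0.02 0.006 0.015 -0.03 0.36" --pt "0.05 0.006 0.015 -0.032 0.36" --pt "0.08 0.006 0.015 -0.032 0.36" --pt "0.11 0.006 0.015 -0.032 0.36" --pt "0.125 0.006 0.015 -0.032 0.36" --pt "0.131 0.006 0.015 -0.032 0.36" --pt "0.131 0.006 0.015 -0.032 0.36"

```text
time: 13.65
ee_pos: [0.5428, -0.3091, 0.1203]
tcp_rot: [-125.3, 89.4, -130.8]
wrist_force: [0.8, 0.6, 0.5]
opening: 0.058
```

Run:
```python
from h import *
f,o=snap("wrist","pics/w5.png"); print(o["ee_pos"],o["opening"],delta(o,[.5425,-.3095,.045],84.5)); W=cloud(f)
w=cv2.morphologyEx(wood(f),cv2.MORPH_OPEN,np.ones((5,5)))
n,l,s,c=cv2.connectedComponentsWithStats(w)
for i in range(1,n):
    if s[i,4]>4000:
        p=W[cv2.erode((l==i).astype(np.uint8),np.ones((5,5)))>0]; print(s[i],p.mean(0).round(4),np.percentile(p,[1,99],axis=0).round(4).tolist())
```

```text
[ 0.54279321 -0.30906731  0.12031446] 0.0580061753863841 ([0.0753, 0.0002, 0.0002], 0.0005, 'tooly now 84.53')
[  240   115    68   233 15261] [ 0.5393 -0.3109  0.065 ] [[0.4666, -0.3345, 0.0458], [0.6147, -0.2874, 0.0834]]
[  373   157    76   147 10789] [ 0.5466 -0.2185  0.0643] [[0.5018, -0.2403, 0.0448], [0.594, -0.1939, 0.0762]]
[ 475  169   85  119 8335] [ 0.5553 -0.1383  0.0578] [[0.5198, -0.1625, 0.0427], [0.5936, -0.1134, 0.0673]]
```

View pics/w5.png

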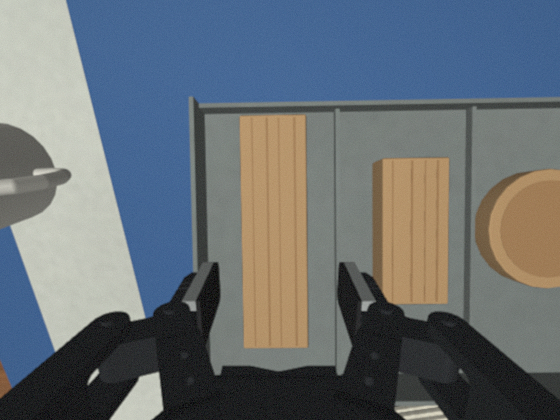

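The view shows the bar (cols 240-306) centred between the fingers (inner pads about cols 218 and 340), with no obstruction, so I'm descending.

Emit:
apply_moves --pt "0.02 -0.001 0 0 0.36" --pt "0.04 -0.001 0 0 0.36" --pt "0.055 -0.001 0 0 0.36" --pt "0.065 -0.001 0 0 0.36" --pt "0.072 -0.001 0 0 0.36" --pt "0.075 -0.001 0 0 0.36" --pt "0.075 -0.001 0 0 0.36"

```text
time: 14.4
ee_pos: [0.5427, -0.3111, 0.0464]
tcp_rot: [-117.3, 89.4, -122.7]
wrist_force: [-0.9, 0.4, 0.5]
opening: 0.0579
```

Emit:
apply_moves --pt "0 0 0 0 0.2" --pt "0 0 0 0 -0.2" --pt "0 0 0 0 -0.2" --pt "0 0 0 0 -0.2" --pt "0 0 0 0 -0.2" --newtons 30

```text
time: 14.9
ee_pos: [0.5431, -0.3114, 0.0474]
tcp_rot: [-107.9, 89.4, -113.4]
wrist_force: [-1.9, 0.4, 5.9]
opening: 0.0442
```

Emit:
apply_moves --pt "-0.005 0 0 0 -0.2" --pt "-0.015 0 0 0 -0.2" --pt "-0.03 0 0 0 -0.2" --pt "-0.055 0 0 0 -0.2" --pt "-0.085 0 0 0 -0.2" --pt "-0.115 0 0 0 -0.2" --pt "-0.135 0 0 0 -0.2" --pt "-0.14 0 0 0 -0.2"

```text
time: 15.7
ee_pos: [0.5445, -0.3105, 0.1914]
tcp_rot: [-82.7, 89.3, -88.2]
wrist_force: [0.3, -0.1, -2.6]
opening: 0.0443
```

Run:
```python
from h import *
f,o=snap("wrist","pics/w6.png"); print(o["ee_pos"],o["opening"],o["q"].round(1),o["wrist_force"]); W=cloud(f)
w=cv2.morphologyEx(wood(f),cv2.MORPH_OPEN,np.ones((5,5))); w[:,:230]=0;w[:,340:]=0
n,l,s,c=cv2.connectedComponentsWithStats(w); i=1+np.argmax(s[1:,4]); p=W[cv2.erode((l==i).astype(np.uint8),np.ones((5,5)))>0]; p=p[p[:,2]>.1]; u=np.linalg.svd(p-p.mean(0),full_matrices=False)[2]; print(s[i],u[0],np.percentile(p,[1,99],axis=0).round(3).tolist())
print(delta(o,[.498,.267,.19],-4.4))
```

```text
[ 0.54454862 -0.31053039  0.19135057] 0.044261418475651494 [-29.4  14.8  16.8  91.7  -0.6 -24. ] [ 0.25568119 -0.09913884 -2.63797277]
[  230   107    98   264 25158] [ 0.9673951  -0.08741307  0.23770921] [[0.467, -0.33, 0.189], [0.577, -0.284, 0.218]]
([-0.0053, 0.5704, -0.1015], 1.5519, 'tooly now 84.52')
```

Emit:
apply_moves --pt "-0.003 0.02 -0.003 0.05 -0.2" --pt "-0.005 0.05 -0.008 0.15 -0.2" --pt "-0.005 0.09 -0.015 0.27 -0.2" --pt "-0.005 0.135 -0.022 0.4 -0.2" --pt "-0.005 0.18 -0.03 0.53 -0.2" --pt "-0.005 0.225 -0.04 0.66 -0.2" --pt "-0.005 0.27 -0.048 0.79 -0.2" --pt "-0.005 0.315 -0.056 0.92 -0.2" --pt "-0.005 0.36 -0.064 1.05 -0.2" --pt "-0.005 0.4 -0.072 1.17 -0.2" --pt "-0.005 0.43 -0.077 1.27 -0.2" --pt "-0.005 0.45 -0.08 1.34 -0.2"

```text
time: 16.95
ee_pos: [0.5068, 0.1473, 0.1891]
tcp_rot: [-19.3, 89.4, -101.7]
wrist_force: [-0.2, -0.5, -1.5]
opening: 0.0442
```

Run:
```python
from h import *
from workcell import bot
o=bot.get_obs(); print(o["opening"],o["q"].round(1),o["wrist_force"],delta(o,[.498,.267,.1],-4.4))
```

```text
0.04421237419259694 [16.5  1.6  1.8 90.6 -0.6 98.9] [-0.18403113 -0.5337239  -1.51797724] ([0.0878, 0.0074, -0.1208], 0.2097, 'tooly now 7.62')
```

Emit:
apply_moves --pt "0.01 0.002 -0.02 0.05 -0.2" --pt "0.03 0.004 -0.05 0.12 -0.2" --pt "0.055 0.006 -0.08 0.18 -0.2" --pt "0.08 0.007 -0.105 0.21 -0.2" --pt "0.105 0.007 -0.117 0.21 -0.2" --pt "0.125 0.007 -0.121 0.21 -0.2" --pt "0.133 0.007 -0.121 0.21 -0.2" --pt "0.138 0.007 -0.121 0.21 -0.2" --pt "0.138 0.007 -0.121 0.21 -0.2"

```text
time: 17.85
ee_pos: [0.4974, 0.2661, 0.0496]
tcp_rot: [-9.1, 89.3, -103.5]
wrist_force: [-1.1, -1.0, -1.3]
opening: 0.044
```

Run:
```python
from h import *
f,o=snap("top","pics/t7.png"); print(o["ee_pos"],o["opening"],delta(o,[.498,.267,.05],-4.4))
f,o=snap("wrist","pics/w7.png")
```

```text
[0.49735727 0.26609468 0.04964967] 0.04395020797720221 ([-0.0004, 0.0006, -0.0009], -0.0008, 'tooly now -4.44')
```

View pics/w7.png

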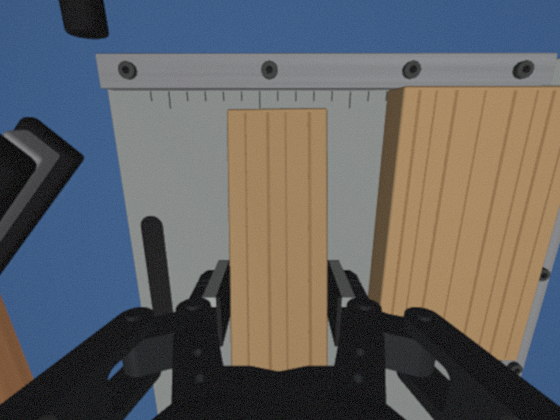

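The wrist view shows the side fence at the top (rows 55-88) with the plaque flush against it. The bar (cols 228-328) is parallel to the plaque, its end about 20 px short of the fence. I'm lowering the low end first and letting the bar pivot in the pads.

Emit:
apply_moves --pt "0.004 0 0 0 -0.2" --pt "0.008 0 0 0 -0.2" --pt "0.011 0 0 0 -0.2" --pt "0.014 0 0 0 -0.2" --pt "0.016 0 0 0 -0.2" --pt "0.018 0 0 0 -0.2" --newtons 20

```text
time: 18.55
ee_pos: [0.4981, 0.266, 0.0332]
tcp_rot: [0.8, 89.4, -93.7]
wrist_force: [-0.6, -3.6, 4.9]
opening: 0.0443
```

Emit:
apply_moves --pt "0.002 0 0 0 -0.2" --pt "0.004 0 0 0 -0.2" --pt "0.006 0 0 0 -0.2"

```text
time: 18.85
ee_pos: [0.4983, 0.2659, 0.0273]
tcp_rot: [3.9, 89.4, -90.6]
wrist_force: [0.4, -4.0, 4.5]
opening: 0.044
```

Emit:
apply_moves --pt "0.002 0 0 0 -0.2" --pt "0.004 0 0 0 -0.2" --pt "0.005 0 0 0 -0.2"

```text
time: 19.15
ee_pos: [0.4983, 0.2658, 0.022]
tcp_rot: [3.7, 89.4, -90.8]
wrist_force: [-0.9, -3.3, 4.2]
opening: 0.0441
```

Emit:
apply_moves --pt "0.002 0 0 0 -0.2" --pt "0.003 0 0 0 -0.2" --pt "0.004 0 0 0 -0.2"

```text
time: 19.45
ee_pos: [0.4983, 0.2658, 0.0179]
tcp_rot: [3.3, 89.4, -91.2]
wrist_force: [-0.5, -1.9, 3.2]
opening: 0.0442
```

Emit:
apply_moves --pt "0.001 0 0 0 -0.2" --pt "0.002 0 0 0 -0.2"

```text
time: 19.65
ee_pos: [0.4983, 0.2658, 0.0159]
tcp_rot: [3.6, 89.4, -90.9]
wrist_force: [-4.6, -5.2, 14.5]
opening: 0.0444
```

Emit:
apply_moves --pt "0.001 0 0 0 -0.2" --pt "0.0015 0 0 0 -0.2"

```text
time: 19.85
ee_pos: [0.4983, 0.2658, 0.0159]
tcp_rot: [6.4, 89.4, -88.1]
wrist_force: [-6.6, -6.6, 20.8]
opening: 0.0443
```

Run:
```python
from h import *
f,o=snap("wrist"); W=cloud(f); w=wood(f); w[:,:225]=0;w[:,332:]=0; w[:90]=0
p=W[cv2.erode(w,np.ones((7,7)))>0]; A=np.c_[(p[:,:2]-p[:,:2].mean(0))@[.0767,.997],np.ones(len(p))]; r=np.linalg.lstsq(A,p[:,2],rcond=None)[0]; print("tilt deg along y",np.degrees(np.arctan(r[0])),r[1],len(p), o["ee_pos"])
```

```text
tilt deg along y 1.0995038521115394 0.03464936448269677 24895 [0.49830339 0.26576123 0.01588055]
```

The bar is flat now: the force rose and the top reads level at about 0.034. I'm easing off and sliding it in the grip towards the side fence.

Emit:
apply_moves --pt "-0.0005 0 -0.001 0 -0.2" --pt "-0.0005 0 -0.002 0 -0.2" --pt "-0.0005 0 -0.003 0 -0.2" --pt "-0.0005 0 -0.004 0 -0.2"

```text
time: 20.3
ee_pos: [0.4986, 0.2698, 0.0161]
tcp_rot: [5.2, 89.4, -89.3]
wrist_force: [0.1, -1.4, 2.6]
opening: 0.0441
```

Emit:
apply_moves --pt "0 0 -0.001 0 -0.2" --pt "0 0 -0.002 0 -0.2"

```text
time: 20.5
ee_pos: [0.4987, 0.2718, 0.0161]
tcp_rot: [5.0, 89.4, -89.4]
wrist_force: [-0.8, -2.4, 3.4]
opening: 0.0443
```

Emit:
apply_moves --pt "0 0 -0.001 0 -0.2" --pt "0 0 -0.002 0 -0.2"

```text
time: 20.7
ee_pos: [0.4989, 0.2739, 0.0161]
tcp_rot: [5.4, 89.4, -89.1]
wrist_force: [0.0, -2.9, 3.1]
opening: 0.0441
```

Emit:
apply_moves --pt "0 0 -0.001 0 -0.2" --pt "0 0 -0.002 0 -0.2"

```text
time: 20.9
ee_pos: [0.499, 0.2745, 0.016]
tcp_rot: [4.5, 89.2, -90.0]
wrist_force: [-0.6, -15.6, 6.2]
opening: 0.0447
```

Emit:
apply_moves --pt "0 0 -0.001 0 -0.2" --pt "0 0 -0.0015 0 -0.2"

```text
time: 21.1
ee_pos: [0.499, 0.2745, 0.0159]
tcp_rot: [3.9, 89.0, -90.6]
wrist_force: [-0.9, -13.6, 7.1]
opening: 0.0445
```

Emit:
apply_moves --pt "0 0 -0.001 0 -0.2" --pt "0 0 -0.0015 0 -0.2"

```text
time: 21.3
ee_pos: [0.4989, 0.2744, 0.0159]
tcp_rot: [3.2, 88.8, -91.4]
wrist_force: [-0.8, -13.3, 7.2]
opening: 0.0443
```

The bar's end is against the side fence (about 13 N). Now I release, lift and turn for the push towards the plaque.

Emit:
apply_moves --pt "0 0 0.001 0 0" --pt "0 0 0.001 0 0.2" --pt "0 0 0.001 0 0.4" --pt "0 0 0.001 0 0.4" --pt "-0.03 0 0.001 0 0.4" --pt "-0.06 0 0.001 0 0.4" --pt "-0.07 0 0.001 0 0.4"

```text
time: 22.0
ee_pos: [0.5, 0.2757, 0.0889]
tcp_rot: [13.6, 88.9, -81.0]
wrist_force: [1.2, 1.0, 0.4]
opening: 0.0597
```

Emit:
apply_moves --pt "0 -0.005 0 -0.14 0.5" --pt "0 -0.01 0 -0.28 0.7" --pt "0 -0.015 0 -0.42 1" --pt "0 -0.02 0 -0.56 1" --pt "0 -0.025 0 -0.7 1" --pt "0 -0.03 0 -0.84 1" --pt "0 -0.035 0 -0.98 1" --pt "0 -0.04 0 -1.12 1" --pt "0 -0.045 0 -1.26 1" --pt "0 -0.05 0 -1.4 1" --pt "0 -0.053 0 -1.52 1" --pt "0 -0.053 0 -1.57 1"

```text
time: 23.2
ee_pos: [0.4466, 0.2799, 0.088]
tcp_rot: [-79.0, 88.9, -83.4]
wrist_force: [0.7, -0.2, -0.2]
opening: 0.0855
```

Run:
```python
from h import *
f,o=snap("wrist","pics/w8.png"); print(o["ee_pos"],o["opening"],o["q"].round(1),o["wrist_force"],delta(o,[.4466,.2784,.0055],85.6))
```

```text
[0.44658011 0.2799238  0.08798512] 0.08551376614020528 [32.6  2.  -8.9 79.6 -1.  37. ] [ 0.71471214 -0.20591172 -0.23763527] ([0.0825, 0.0, -0.0002], 0.0006, 'tooly now 85.64')
```

View pics/w8.png

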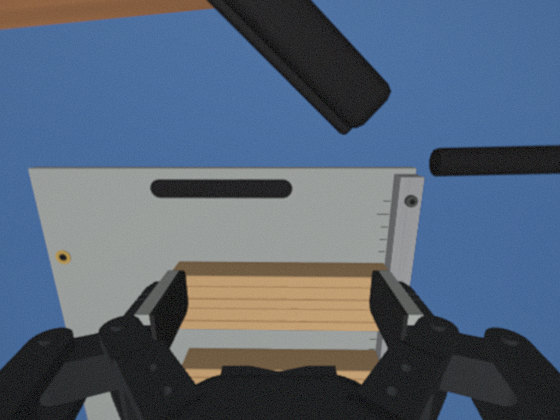

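The view shows the bar flat (rows 262-328), square and parallel to the plaque, with its end at the side fence. I'm lowering the open fingers behind it and pushing.

Emit:
apply_moves --pt "0.02 0 0 0 1" --pt "0.045 0 0 0 1" --pt "0.065 0 0 0 1" --pt "0.077 0 0 0 1" --pt "0.082 0 0 0 1" --pt "0.082 0 0 0 1"

```text
time: 23.85
ee_pos: [0.4467, 0.2783, 0.0057]
tcp_rot: [-80.9, 88.9, -85.2]
wrist_force: [0.4, -0.5, 0.6]
opening: 0.0853
```

Emit:
apply_moves --pt "0 0 0.005 0 1" --pt "0 0 0.01 0 1" --pt "0 0 0.015 0 1" --pt "0 0 0.018 0 1" --pt "0 0 0.021 0 1" --pt "0 0 0.024 0 1" --pt "0 0 0.027 0 1" --pt "0 0 0.03 0 1" --pt "0 0 0.033 0 1" --pt "0 0 0.036 0 1" --pt "0 0 0.039 0 1" --pt "0 0 0.041 0 1"

```text
time: 25.05
ee_pos: [0.4879, 0.2752, 0.0058]
tcp_rot: [-80.8, 88.9, -85.1]
wrist_force: [-1.8, 0.7, 1.7]
opening: 0.0851
```

Emit:
apply_moves --pt "0 0 0.001 0 1" --pt "0 0 0.002 0 1" --pt "0 0 0.003 0 1" --pt "0 0 0.004 0 1"

```text
time: 25.45
ee_pos: [0.4919, 0.2749, 0.0058]
tcp_rot: [-80.8, 88.9, -85.1]
wrist_force: [-2.1, -0.2, 1.3]
opening: 0.0855
```

Emit:
apply_moves --pt "0 0 0.001 0 1" --pt "0 0 0.002 0 1"

```text
time: 25.65
ee_pos: [0.494, 0.2747, 0.0058]
tcp_rot: [-80.9, 88.9, -85.2]
wrist_force: [-1.5, -0.4, 2.2]
opening: 0.0852
```

Emit:
apply_moves --pt "0 0 0.0015 0 1" --pt "0 0 0.003 0 1" --pt "0 0 0.0045 0 1"

```text
time: 25.95
ee_pos: [0.4986, 0.2743, 0.0058]
tcp_rot: [-80.6, 88.9, -85.0]
wrist_force: [-1.1, 0.3, 0.5]
opening: 0.0857
```

Emit:
apply_moves --pt "0 0 0.001 0 1" --pt "0 0 0.002 0 1"

```text
time: 26.15
ee_pos: [0.5007, 0.2742, 0.0058]
tcp_rot: [-80.8, 88.9, -85.1]
wrist_force: [-1.7, 0.3, 1.0]
opening: 0.085
```

Emit:
apply_moves --pt "0 0 0.001 0 1" --pt "0 0 0.0015 0 1"

```text
time: 26.35
ee_pos: [0.502, 0.2741, 0.0058]
tcp_rot: [-83.0, 88.9, -87.3]
wrist_force: [-6.4, 0.7, 4.1]
opening: 0.0855
```

Emit:
apply_moves --pt "0 0 0.001 0 1"

```text
time: 26.45
ee_pos: [0.5019, 0.2741, 0.0057]
tcp_rot: [-89.4, 88.9, -93.7]
wrist_force: [-12.0, 2.1, 7.3]
opening: 0.0853
```

Emit:
apply_moves --pt "0 0 0.001 0 1" --pt "0 0 0.001 0 1" --pt "0 0 0.001 0 1"

```text
time: 26.75
ee_pos: [0.5019, 0.2741, 0.0058]
tcp_rot: [-95.6, 88.9, -100.0]
wrist_force: [-7.5, 1.7, 4.9]
opening: 0.0854
```

Emit:
apply_moves --pt "0 0 0.001 0 1" --pt "0 0 0.001 0 1" --pt "0 0 0.001 0 1" --pt "0 0 0.001 0 1" --pt "0 0 0.001 0 1" --pt "0 0 0.001 0 1"

```text
time: 27.35
ee_pos: [0.5018, 0.2741, 0.0058]
tcp_rot: [-101.4, 88.9, -105.7]
wrist_force: [-8.0, 1.7, 5.5]
opening: 0.0853
```

Emit:
apply_moves --pt "0 0 -0.005 0 1" --pt "0 0 -0.015 0 1" --pt "-0.03 0 -0.02 0 1" --pt "-0.07 0 -0.03 0 1" --pt "-0.1 0 -0.04 0 1" --pt "-0.12 0 -0.05 0 1" --pt "-0.12 0 -0.05 0 1"

```text
time: 28.05
ee_pos: [0.4527, 0.281, 0.1293]
tcp_rot: [-88.1, 89.1, -92.4]
wrist_force: [0.9, -0.4, -0.1]
opening: 0.0853
```

Run:
```python
from h import *
f,o=snap("wrist","pics/w9.png"); print(o["ee_pos"],delta(o,o["ee_pos"],85.6))
f,o=snap("top"); cv2.imwrite("pics/t9.png",cv2.resize(f["frame"][150:270,130:260],None,fx=5,fy=5,interpolation=cv2.INTER_CUBIC))
```

```text
[0.45273318 0.28098614 0.12934164] ([0.0, 0.0, 0.0], 0.0023, 'tooly now 85.73')
```

View pics/w9.png

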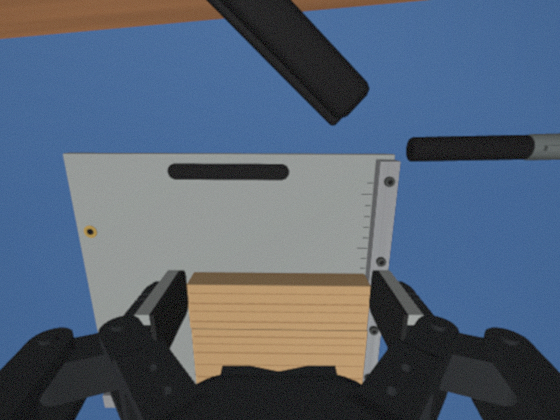

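The view shows the bar and plaque as one block, both at the side fence, with no visible gap. I'll confirm the end contact by feel, using shut fingers straddling the joint on the -y ends of both pieces.

Emit:
apply_moves --pt "0 -0.02 0.01 0 0.5" --pt "0 -0.05 0.03 0 0" --pt "0 -0.08 0.05 0 -1" --pt "0 -0.11 0.075 0 -1" --pt "0 -0.131 0.095 0 -1" --pt "0.02 -0.131 0.103 0 -1" --pt "0.05 -0.131 0.103 0 -1" --pt "0.08 -0.131 0.103 0 -1" --pt "0.1 -0.131 0.103 0 -1" --pt "0.11 -0.131 0.103 0 -1" --pt "0.114 -0.131 0.103 0 -1"

```text
time: 29.25
ee_pos: [0.544, 0.1394, 0.012]
tcp_rot: [-106.0, 88.8, -110.3]
wrist_force: [-0.4, -0.0, 0.2]
opening: 0.0001
```

Run:
```python
from h import *
f,o=snap("wrist","pics/w10.png"); p=o["ee_pos"]-[.528,.229,0]; print(o["ee_pos"],o["wrist_force"],"tray",p[0]*.99705-p[1]*.0767,p[0]*.0767+p[1]*.99705,delta(o,o["ee_pos"],85.6))
```

```text
[0.54398761 0.13938535 0.01197988] [-0.39128693 -0.0130474   0.23351691] tray 0.022813886044004736 -0.08812403765187116 ([0.0, 0.0, 0.0], 0.0019, 'tooly now 85.71')
```

View pics/w10.png

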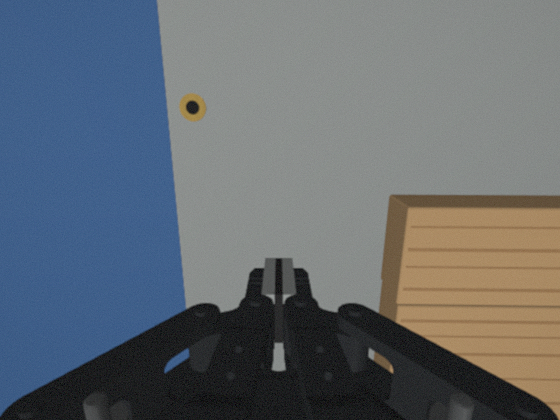

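The ends of both pieces are flush at about col 400, with only a hairline joint at row 305. The fingers are well placed, so I'm closing in gently.

Emit:
apply_moves --pt "0 0.008 0 0 -1" --pt "0 0.016 0 0 -1" --pt "0 0.022 0 0 -1" --pt "0 0.027 0 0 -1" --pt "0 0.031 0 0 -1" --pt "0 0.034 0 0 -1" --pt "0 0.036 0 0 -1" --pt "0 0.0375 0 0 -1"

```text
time: 30.1
ee_pos: [0.5472, 0.177, 0.0118]
tcp_rot: [-103.7, 88.9, -108.0]
wrist_force: [0.5, -0.3, -0.2]
opening: -0.0001
```

Emit:
apply_moves --pt "0 0.001 0 0 -1" --pt "0 0.002 0 0 -1"

```text
time: 30.3
ee_pos: [0.5472, 0.1785, 0.0118]
tcp_rot: [-103.2, 88.8, -107.5]
wrist_force: [-0.5, -7.3, 2.5]
opening: 0.0003
```

Emit:
apply_moves --pt "0 0.001 0 0 -1"

```text
time: 30.4
ee_pos: [0.5473, 0.1785, 0.0118]
tcp_rot: [-102.0, 88.7, -106.3]
wrist_force: [-0.9, -8.1, 2.8]
opening: 0.0001
```

Emit:
apply_moves --pt "0 -0.01 0 0 -1" --pt "-0.03 -0.02 0 0 -1" --pt "-0.07 -0.02 -0.01 0 -1" --pt "-0.08 0.01 -0.04 0 0" --pt "-0.08 0.05 -0.07 0 1" --pt "-0.08 0.08 -0.078 0 1" --pt "-0.08 0.092 -0.078 0 1" --pt "-0.06 0.092 -0.078 0 1" --pt "-0.03 0.092 -0.078 0 1" --pt "-0.008 0.092 -0.078 0 1" --pt "0.004 0.092 -0.078 0 1" --pt "0.006 0.092 -0.078 0 1"

```text
time: 31.6
ee_pos: [0.476, 0.2749, 0.0027]
tcp_rot: [-105.8, 88.6, -110.2]
wrist_force: [-0.9, 0.1, 0.9]
opening: 0.0855
```

Emit:
apply_moves --pt "0 0 0.006 0 1" --pt "0 0 0.011 0 1" --pt "0 0 0.015 0 1" --pt "0 0 0.018 0 1" --pt "0 0 0.02 0 1" --pt "0 0 0.0215 0 1"

```text
time: 32.2
ee_pos: [0.4977, 0.2733, 0.0026]
tcp_rot: [-105.6, 88.6, -110.0]
wrist_force: [0.6, -0.2, -0.1]
opening: 0.0856
```

Emit:
apply_moves --pt "0 0 0.001 0 1" --pt "0 0 0.002 0 1"

```text
time: 32.4
ee_pos: [0.4997, 0.2732, 0.0027]
tcp_rot: [-105.6, 88.6, -110.0]
wrist_force: [-0.3, -0.2, 0.7]
opening: 0.0855
```

Emit:
apply_moves --pt "0 0 0.001 0 1" --pt "0 0 0.002 0 1"

```text
time: 32.6
ee_pos: [0.5016, 0.2731, 0.0026]
tcp_rot: [-106.1, 88.6, -110.5]
wrist_force: [-4.4, 0.2, 0.7]
opening: 0.0855
```

Emit:
apply_moves --pt "0 0 0.001 0 1"

```text
time: 32.7
ee_pos: [0.5016, 0.2731, 0.0026]
tcp_rot: [-110.9, 88.5, -115.3]
wrist_force: [-10.0, 0.8, 6.2]
opening: 0.0853
```

Emit:
apply_moves --pt "0 0 0.0014 0 1" --pt "0 0 0.0014 0 1"

```text
time: 32.9
ee_pos: [0.5015, 0.273, 0.0027]
tcp_rot: [-117.0, 88.5, -121.3]
wrist_force: [-10.3, 0.8, 5.8]
opening: 0.0856
```

Emit:
apply_moves --pt "0 0 0.0017 0 1" --pt "0 0 0.0017 0 1" --pt "0 0 0.0017 0 1" --pt "0 0 0.0017 0 1" --pt "0 0 0.0017 0 1" --pt "0 0 0.0017 0 1" --pt "0 0 0.0017 0 1" --pt "0 0 0.0017 0 1" --pt "0 0 0.0017 0 1" --pt "0 0 0.0017 0 1"

```text
time: 33.9
ee_pos: [0.5015, 0.2731, 0.0027]
tcp_rot: [-122.9, 88.4, -127.2]
wrist_force: [-10.3, 1.5, 6.1]
opening: 0.0854
```

Emit:
apply_moves --pt "0 0 -0.002 0 1" --pt "0 0 -0.015 0 1" --pt "0 0 -0.03 0 1" --pt "-0.03 0 -0.04 0 1" --pt "-0.07 0 -0.05 0 1" --pt "-0.12 0 -0.06 0 1" --pt "-0.16 0 -0.07 0 1" --pt "-0.2 0 -0.08 0 1" --pt "-0.2 0 -0.08 0 1"

```text
time: 34.8
ee_pos: [0.4253, 0.2848, 0.2099]
tcp_rot: [-115.2, 88.8, -119.5]
wrist_force: [-0.2, -0.2, -0.5]
opening: 0.0856
```

Run:
```python
from h import *
f,o=snap("wrist","pics/w11.png"); print(o["ee_pos"])
w=cv2.morphologyEx(wood(f),cv2.MORPH_OPEN,np.ones((5,5))); w[abs(cloud(f)[...,2]-.033)>.012]=0; print(rect(w,f,.033))
f,o=snap("top"); w=wood(f); m=np.zeros_like(w); m[150:260,140:250]=w[150:260,140:250]; m=cv2.morphologyEx(m,cv2.MORPH_OPEN,np.ones((3,3))); print("top",rect(m,f,.033))
```

```text
[0.42532406 0.28476304 0.20986437]
((577.6, 271.7), (159.5, 141.1), 85.77)
top ((577.8, 269.4), (161.5, 135.6), 85.85)
```

```bash
python3 -c "
from workcell import bot
print(bot.job_done())"
```

```text
the job is handed in; nothing more can be done
None
```

The tray is loaded and the job is handed in at about 35 s of the 70 s allowed. The plaque is home against both fences. The long name bar lies flat, face to face with the plaque, its end on the side fence.

- **Final press:** I pressed the bar square with both fingers for about 1.3 s, then let go and backed off. The readings, taken at the end of each move, were 10.0 to 10.3 N. That is a little under the 12 N target but inside the 3.5–20 N window after friction.
- **Fence contact by feel:** A joint nudge on both -y ends stopped at the same place as the plaque's first stop, within about 1 mm. The bar press stopped at the plaque's first stop less one bar width, also within about 1 mm.
- **Fit by camera:** The top camera read the two pieces as one 161.5 x 135.6 mm block (nominal 160 x 135) at 85.85°, against a tray estimate of about 85.6°. The wrist camera read 159.5 x 141.1 mm at 85.77°; I think the wider figure comes from part of the bar's side face being counted.

**What went wrong or was not checked:**
- Early on I got the sign of a downward move wrong, and the shut fingertips pressed the bare table with about 51 N. I lifted off at once.
- One reading while pushing the plaque against the back fence showed 19.9 N sideways, or about 23 N counting the vertical part. That is at or just over the 20 N limit you set.
- Setting the bar down peaked at about 21 N vertical, about 23 N in all, also just over that limit.
- The last wrist picture could not be viewed because the picture limit was reached, so the final check rests on the measurements above.

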